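# Slide the stirrer's curved touch bar up to its mark

## Task

Bring the magnetic stirrer up to its preset speed: put the fingertips lightly on the narrow end of its curved touch bar, slide them along the bar, following its curve, until they are level with the small pointed metal mark beside the bar, and do not go on past the mark. Finish there, holding the fingertips still and lightly on the bar at the mark: the program ends while they still touch it. Press gently, grasp nothing, do not shift the mark, and leave the flask on the stirrer and the other glassware and bottles where they stand.

Things in the scene. Friction and masses are not known exactly. Their poses are not given: they have to be found in the camera images.
- stirrer: Magnetic stirrer, fixed to the bench: grey round puck, 320 mm across, flat top 55 mm above the bench; a box about as high, 240 mm wide, is joined to its far side and reaches 175 mm from the axis. In the middle of the top a round plate, 124 mm across, 4 mm high, carries a flask. Origin: on the puck's axis at bench level; x points to the box, z up.
- touch_bar: Black arc on the stirrer's top, on the side away from the box: centreline radius 115 mm, 2.5 rad long, 10 mm wide at the narrow end, 30 mm at the other; flat top 67 mm above the bench. Sprung: sinks up to 6 mm, 1 N to start, then 0.9 N/mm. Origin: on the puck's axis, level with the bar's top; axes as the stirrer's. Runs anticlockwise from above, from 1.892 rad (narrow end) off +x.
- bar_start (a point): Point on the centreline of the bar's top, 0.10 rad (11 mm) from the narrow end: where the slide begins.
- bar_a (a point): Point on the centreline of the bar's top, 0.42 rad (48 mm of arc) from the narrow end.
- bar_b (a point): Point on the centreline of the bar's top, 0.74 rad (85 mm of arc) from the narrow end.
- bar_c (a point): Point on the centreline of the bar's top, 1.06 rad (122 mm of arc) from the narrow end.
- speed_mark (a joint): Position of the mark along the arc: its angle in rad about the puck's axis, 0 at the bar's narrow end, 2.5 at its wide end. It starts anywhere from 1.6 to 2.35 and stays where it is put.
- mark_point (a point): Point on the bar's centreline, level with the untouched bar's top, right beside the mark: the slide stops here. x points outward to the mark, y along the bar to the wide end, z up. The mark is a bare metal block with a pointed inner end, 21 mm long, 14 wide, 5 high, on the stirrer's top just outside the bar, 133 to 154 mm from the axis, its top 7 mm below the bar's.
- mark_before (a point): Point on the bar's centreline 0.27 rad (31 mm of arc) before mark_point.
- flask: Empty conical glass flask standing loose on the stirrer's plate, 104 mm high, 66 mm wide at the foot, 25 to 31 mm at the neck; its mouth is about 163 mm above the bench. Origin: centre of its underside. Leave alone.
- beaker: Glass beaker on the bench, 76 mm wide, 95 mm high. Origin: centre of its underside. Leave alone.
- reagent_jar: Brown glass jar with black cap on the bench, 70 mm wide, 110 mm high. Origin: centre of its underside. Leave alone.
- wash_bottle: White plastic bottle on the bench, 60 mm wide, 160 mm high. Origin: centre of its underside. Leave alone.

How it is judged:
On the way, in this order (a step that is already met when the one before it is completed fails the run):
1. the fingertips touch the bar at its narrow end (horizontal distance between the grasp point and bar_start below 0.016 m and contact force between the fingers and touch_bar above 0.3 N), for 0.05 s.
2. they touch it 48 mm along the arc (horizontal distance between the grasp point and bar_a below 0.016 m and contact force between the fingers and touch_bar above 0.3 N), for 0.05 s.
3. they touch it 85 mm along the arc (horizontal distance between the grasp point and bar_b below 0.016 m and contact force between the fingers and touch_bar above 0.3 N), for 0.05 s.
4. they touch it 122 mm along the arc (horizontal distance between the grasp point and bar_c below 0.016 m and contact force between the fingers and touch_bar above 0.3 N), for 0.05 s.
5. they touch it 31 mm before the mark (horizontal distance between the grasp point and mark_before below 0.016 m and contact force between the fingers and touch_bar above 0.3 N), for 0.05 s.
At the end, for the whole second after the job is handed in: Through the last second the fingertips rest on the touch bar (0.3 to 15 N) within 15 mm, seen from above, of the point level with the mark; the mark is within 8 mm and every flask, beaker, jar and bottle within 20 mm of where it started (horizontal distance between the grasp point and mark_point below 0.015 m and contact force between the fingers and touch_bar between 0.3 and 15 N and distance of mark_point from where it was at the start of the episode below 0.008 m and distance of each of flask, beaker, reagent_jar, wash_bottle from where it was at the start of the episode below 0.02 m); the arm keeps its last pose, push and grip.
It fails at once if the bar is pressed harder than 20 N (contact force between the fingers and touch_bar above 20 N).
It fails at once if the fingertips touch the bar more than 28 mm past the mark (y of the grasp point in the frame of mark_point above 0.028 m and contact force between the fingers and touch_bar above 0.3 N).
It fails at once if the mark is shifted by more than 8 mm (distance of mark_point from where it was at the start of the episode above 0.008 m).
It fails at once if a flask, beaker, jar or bottle is lifted, carried, pushed (20 mm) or tipped (0.35 rad) (distance of any of flask, beaker, reagent_jar, wash_bottle from where it was at the start of the episode above 0.02 m or angle between any of flask, beaker, reagent_jar, wash_bottle's own z axis and vertical above 0.35 rad).
It also fails if it takes over 38 s, if anything falls off the work surface, if the arm or the gripper's body presses on something with over 40 N, if the wrist force passes 120 N, or if a joint passes its speed limit or range.

## Robot

A 6-joint arm with a two-finger parallel gripper is mounted at the origin on the work surface. World frame = base frame: x ahead of the robot, y to its left, z up, the work surface at z = 0. Lengths are in m, angles in rad, forces in N, time in s.
With the tool pointing down it reaches from about 0.25 to 0.725 m from the base axis. Payload 4 kg.
Tool frame: the origin (TCP) lies between the finger pads; the fingertips stand 8 mm ahead of it and the grasp point (between the pads) lies 11 mm behind it (bot.tip_reach is the distance from the TCP to the fingertips, in m); z points along the fingers, y is the line along which they close (so a half turn about z gives the same grasp; the last joint's range is limited). The gripper opens to 85 mm and grips with 20 to 120 N. Pads are 22 mm wide; open, the fingers measure 114 mm over their backs; the gripper's body (76 mm by 85 mm) begins 54 mm behind the grasp point. The pads swing forward as they close: fully open they stand 13 mm farther back than shut.
Start: joints at [-1.108, 0.241, 0.005, 1.335, 0, 1.571], TCP at [0.223, -0.447, 0.239] pointing down, gripper open.
Joint ranges: [-2.72, 2.72], [-1.05, 1.87], [-1.09, 1.28], [-1.99, 2.15], [-1.42, 1.44], [-3.14, 3.14]. Speed limits (rad/s): [2.79, 2.79, 3.14, 3.14, 3.14, 3.14].

## Interface

Orientations are given as a unit quaternion [x, y, z, w].
In Python, from workcell import bot gives the robot as it stands.
- The arm moves only by the tool move_arm, never from a script. Its argument "deltas" is a list of rows, each a list of 7 numbers: the opening, from 0 (shut) to 1 (fully open), then the shift along the tool's x, y, z in mm, then the turn, a rotation vector about the tool's x, y, z in degrees. In form: [[gripper, tx, ty, tz, ax, ay, az], ...]. A call has 1 to 10 rows; each row shifts and turns the commanded pose from where the row before left it, along the tool's axes as they then stand; what a row does not reach is not made up. A row lasts 1/12 s, in which the tool goes at most 41.7 mm and 7.16 degrees, less where a joint would pass 70% of its speed; a pose out of reach is approached as far as the arm can. A call is refused whole if a number of a shift passes 41.7 or a number of a turn 7.16, either way. A call with a gripper value outside its range is refused whole. The fingers move at their own pace and stop on an object; the grip force is fixed at half the most. Time passes only in rows, so rows that do not move let the fingers close. It gives the time, the measured TCP pose, the force, the opening and the grip force at its end, in the units of the state.
- bot.get_obs(): the state, without advancing time (a new reading comes with each control period).
- bot.camera(name): name is "side" or "top"; returns the picture (480x640x3 uint8, blue, green, red); there is no depth.
- bot.calibration(name): a dict with "K" (3x3 intrinsics, pixels), "position" and "orientation" of the camera in the world. Camera axes: x right, y down, z forward; pixel columns grow to the right and rows downward; lengths in m; the calibration is good to about 2 mm. A picture is of the moment at which its call begins. calibration takes no time and is no camera call.
- bot.job_done(): hands the job in; it is judged then, once.
Trained networks look in the newest picture that a camera, given by its name, has taken for a name from the list of things; names that differ only in an ending like _2 or _b are one class to them, and where a whole thing is asked for, a point or a joint stands for the part that bears it (a point fixed in the world has none). Each returns a list of dicts, best first, with "conf" (0 to 1); they miss things now and then, are a little off and sometimes report something else, mostly with a low value. They report only what shows in the picture. A call takes as long as a camera call.
- bot.outline_of(query, camera): "pixels" (480x640 bool, what is visible of it) and "rect" ([left, top, width, height] in pixels, round what is visible of it).
The state is a dict: "clock": time; "joint_pos": joint angles; "joint_vel": joint speeds; "tau": joint torques, N m; "eef_pos": TCP position; "tool_rot": TCP orientation; "ft_force": force on the tool from outside, world axes, zero at the start; "ft_torque": the same for the moment, N m; "grip_width": finger opening in m; "grasp_force": force on a finger pad.
Only numpy, scipy, OpenCV 4.12 (cv2) and the standard library are available. Lean on these libraries where they do the work, as an engineer would, in place of code of your own. Each camera call takes 0.05 s, during which the arm holds its last target. There are 200 camera calls.

## Working session

There is one attempt and no reset: what is moved stays moved. The work goes in short steps, Python scripts to look and compute and a tool call to move; the robot and the scene stay as the last step left them, time stands still between calls to the robot, and variables do not carry over. Pictures are saved under pics/ and viewed, at most 10 in all, crops included, and the job is handed in when it is done.

Besides the shell and the picture viewer there is one more tool, called after "Emit:" by a JSON object that holds its "op" and its "data". move_arm: Moves the arm, as the interface text tells. Its arguments: {"type":"object","properties":{"deltas":{"type":"array","items":{"type":"array","items":{"type":"number"}}}},"required":["deltas"]}

```bash
mkdir -p pics
python3 - <<'E'
from workcell import bot
import cv2,numpy as np
for c in("top","side"):
    im=bot.camera(c); cv2.imwrite(f"pics/{c}0.png",im)
    k=bot.calibration(c); print(c,k)
    for q in("stirrer","touch_bar","speed_mark","flask"):
        for d in bot.outline_of(q,c)[:2]:
            m=d["pixels"]; ys,xs=np.nonzero(m); print(q,round(d["conf"],2),d["rect"],m.sum(),xs.mean().round(1),ys.mean().round(1))
            np.save(f"{c}_{q}.npy",m) if d is not None else 0
o=bot.get_obs(); print(o,bot.tip_reach)
E
```

```text
top {'K': array([[510.05937698,   0.        , 315.81497869],
       [  0.        , 510.05937698, 238.55552218],
       [  0.        ,   0.        ,   1.        ]]), 'position': array([0.29351799, 0.0028561 , 1.38123577]), 'orientation': array([-0.6987457 ,  0.70705345, -0.07931104,  0.07442864])}
stirrer 0.7 [144.8, 209.0, 34.5, 27.3] 716 160.5 221.2
stirrer 0.58 [446.2, 244.9, 31.8, 32.2] 837 459.4 260.8
touch_bar 0.75 [254.6, 241.5, 93.4, 40.3] 904 312.2 265.7
flask 0.63 [288.1, 220.1, 24.0, 26.5] 484 299.6 232.9
flask 0.35 [258.0, 242.0, 84.8, 39.6] 846 311.6 265.8
side {'K': array([[436.20299455,   0.        , 322.5629264 ],
       [  0.        , 436.20299455, 236.20971762],
       [  0.        ,   0.        ,   1.        ]]), 'position': array([0.37815519, 0.73303483, 0.81018985]), 'orientation': array([-0.11702985,  0.91529555, -0.38310011,  0.04209961])}
stirrer 0.62 [220.7, 205.9, 147.3, 110.3] 12036 296.5 260.9
touch_bar 0.93 [312.4, 210.6, 44.3, 74.9] 844 339.4 246.6
flask 0.83 [289.0, 210.2, 27.5, 42.8] 795 301.8 234.2
{'clock': 0.5, 'joint_pos': array([-1.10803165e+00,  2.40610048e-01,  4.97929679e-03,  1.33517124e+00,
        1.89751357e-05,  1.57080947e+00]), 'joint_vel': array([ 0.00043007, -0.00134645,  0.00170299, -0.00139436, -0.00142756,
       -0.00028323]), 'tau': array([-4.52738514e-04, -3.71859527e+01,  2.52461153e+01,  2.73048856e-03,
       -1.60252722e-05, -1.32101849e-06]), 'eef_pos': array([ 0.2232173 , -0.4474092 ,  0.23929352]), 'tool_rot': array([ 9.73351829e-01,  2.29316847e-01,  8.58545763e-06, -4.93142903e-06]), 'ft_force': array([-0.09196056, -0.56696776, -0.77378413]), 'ft_torque': array([-0.03708484, -0.00245812,  0.01935746]), 'grasp_force': 0.0, 'grip_width': 0.0858398398451864} 0.008
```

Run:
```python
import cv2
a=cv2.imread("pics/top0.png")[170:320,200:400]; cv2.imwrite("pics/tc.png",cv2.resize(a,(800,600),interpolation=cv2.INTER_CUBIC))
a=cv2.imread("pics/side0.png")[185:335,200:400]; cv2.imwrite("pics/sc.png",cv2.resize(a,(800,600),interpolation=cv2.INTER_CUBIC))
```

```text
(no output)
```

View pics/tc.png

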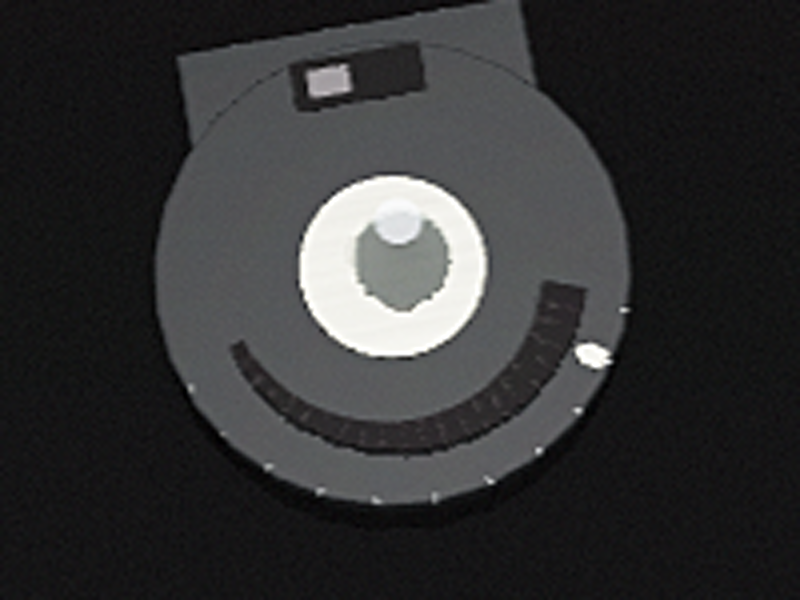

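View pics/sc.png

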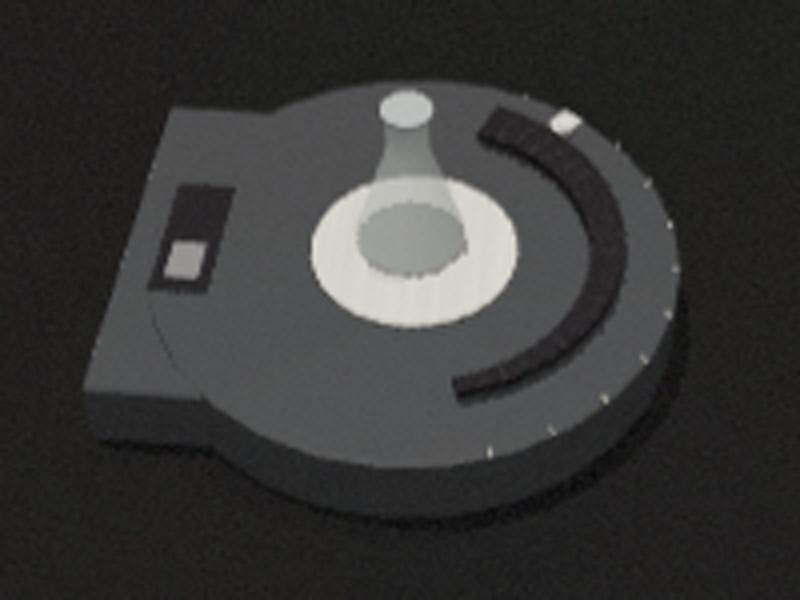

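View pics/top0.png

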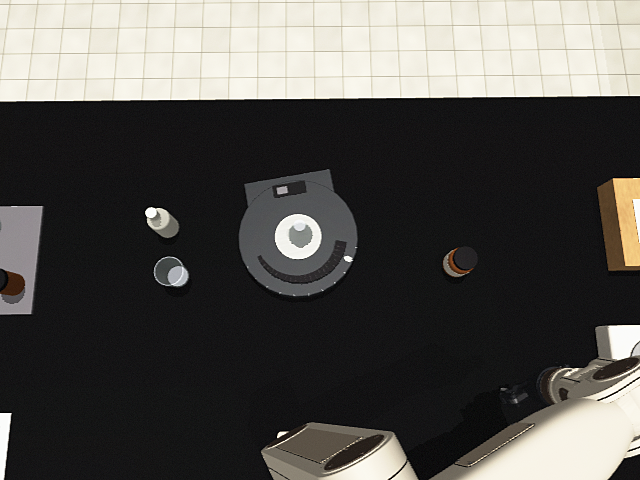

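The top view shows the narrow bar end at about px (259,256), the wide end at about (342,241), and the mark at about (348,259), near the wide end. The side view agrees. Next I'll fit the pose.

```bash
cat > h.py <<'E'
import numpy as np,cv2
from scipy.spatial.transform import Rotation as R
from workcell import bot
def proj(c,P):
    k=bot.calibration(c); q=R.from_quat(k["orientation"]).inv().apply(np.atleast_2d(P)-k["position"])@k["K"].T
    return q[:,:2]/q[:,2:]
def ray(c,uv,z):
    k=bot.calibration(c); d=R.from_quat(k["orientation"]).apply(np.linalg.solve(k["K"],[*uv,1.]))
    return k["position"]+d*(z-k["position"][2])/d[2]
E
python3 - <<'E'
from h import *
from scipy.optimize import minimize
for c in("top","side"):
    im=cv2.imread(f"pics/{c}0.png").astype(int)
    y0,y1,x0,x1=(170,320,200,400) if c=="top" else (185,335,200,400)
    b=np.zeros(im.shape[:2],np.uint8); b[y0:y1,x0:x1]=(im.min(2)>190)[y0:y1,x0:x1]
    n,l,s,ce=cv2.connectedComponentsWithStats(b)
    for i in range(1,n):
        if s[i,4]>6: print(c,s[i],ce[i],ray(c,ce[i],.06).round(4))
def poly(x,y,t):
    a=np.linspace(0,2.5,40); w=.005+.010*a/2.5
    r=np.r_[.115-w,(.115+w)[::-1]]; A=np.r_[a,a[::-1]]+1.892+t
    return np.c_[x+r*np.cos(A),y+r*np.sin(A),0*r+.067]
def iou(p,cs):
    v=0
    for c in cs:
        m=np.zeros((480*4,640*4),np.uint8); cv2.fillPoly(m,[np.round((proj(c,poly(*p))+.5)*4).astype(np.int32)],1)
        m=cv2.resize(m.astype(np.float32),(640,480),interpolation=cv2.INTER_AREA); M=np.load(f"{c}_touch_bar.npy").astype(float)
        v-=np.minimum(m,M).sum()/np.maximum(m,M).sum()
    return v/len(cs)
pc=ray("top",(298,236.5),.059)
for cs in(["top"],["side"],["top","side"]):
    best=min((minimize(iou,[pc[0],pc[1],t],args=(cs,),method="Nelder-Mead",options=dict(initial_simplex=[[pc[0],pc[1],t],[pc[0]+.01,pc[1],t],[pc[0],pc[1]+.01,t],[pc[0],pc[1],t+.15]])) for t in(-.2,.1,.3)),key=lambda r:r.fun)
    print(cs,best.x.round(4),best.fun)
print(pc)
E
```

```text
top [ 275  214   46   45 1250] [296.8096 236.1688] [0.593  0.0422 0.06  ]
top [344 256   9   6  36] [347.63888889 258.44444444] [ 0.5314 -0.0912  0.06  ]
side [338 214   6   3  14] [340.42857143 215.14285714] [ 0.5307 -0.0916  0.06  ]
side [278 231  51  35 870] [303.67011494 250.88045977] [0.5871 0.0545 0.06  ]
['top'] [0.5939 0.0413 0.187 ] -0.9041557216946184
['side'] [0.5928 0.0436 0.1654] -0.8674531066822978
['top', 'side'] [0.5933 0.042  0.1731] -0.8693636648533775
[0.59228229 0.03909332 0.059     ]
```

Emit:
{"op": "move_arm", "data": {"deltas": [[0,0,0,0,0,0,6.63],[0,0,0,0,0,0,6.63],[0,0,0,0,0,0,6.63],[0,0,0,0,0,0,6.63],[0,17,-32,0,0,0,0],[0,17,-32,0,0,0,0],[0,17,-32,0,0,0,0],[0,17,-32,0,0,0,0],[0,17,-32,0,0,0,0],[0,17,-32,0,0,0,0]]}}

```text
clock: 1.33
eef_pos: [0.3257, -0.2539, 0.2395]
tool_rot: [1.0, -0.0, 0.0, 0.0]
ft_force: [0.9, -0.4, 0.8]
grip_width: -0.0003
grasp_force: 0.0
```

Emit:
{"op": "move_arm", "data": {"deltas": [[0,17,-32,0,0,0,0],[0,17,-32,0,0,0,0],[0,17,-32,0,0,0,0],[0,17,-32,0,0,0,0],[0,17,-32,0,0,0,0],[0,17,-32,0,0,0,0],[0,17,-32,0,0,0,0],[0,17,-32,0,0,0,0],[0,0,0,0,0,0,0],[0,0,0,0,0,0,0]]}}

```text
clock: 2.17
eef_pos: [0.4617, 0.0016, 0.2391]
tool_rot: [1.0, 0.002, -0.0, -0.0]
ft_force: [-0.5, -0.6, -0.4]
grip_width: -0.0
grasp_force: 0.0
```

Run:
```python
from h import *
o=bot.get_obs(); print(R.from_quat(o["tool_rot"]).as_matrix().round(3),bot.tip_reach)
C=np.array([.5933,.042])
for s in(.1,.26,.42,.58,.74,.9,1.06,1.22,1.4,1.6,1.8,1.94,2.08,2.21): 
    a=s+1.892+.175; print(s,(1e3*(C+.115*np.array([np.cos(a),np.sin(a)]))).round(1))
```

```text
[[ 1.     0.004 -0.   ]
 [ 0.004 -1.     0.   ]
 [-0.    -0.    -1.   ]] 0.008
0.1 [528.7 137.2]
0.26 [514.4 125.7]
0.42 [502.1 112. ]
0.58 [492.1  96.6]
0.74 [484.7  79.8]
0.9 [480.  62.]
1.06 [478.3  43.7]
1.22 [479.5  25.3]
1.4 [484.3   5.2]
1.6 [493.8 -15.7]
1.8 [507.3 -34.3]
1.94 [518.7 -45.6]
2.08 [531.7 -55.1]
2.21 [544.8 -62.3]
```

Emit:
{"op": "move_arm", "data": {"deltas": [[0,16.8,-33.9,0,0,0,0],[0,16.8,-33.9,0,0,0,0],[0,16.8,-33.9,0,0,0,0],[0,16.8,-33.9,0,0,0,0],[0,0,0,37,0,0,0],[0,0,0,37,0,0,0],[0,0,0,37,0,0,0],[0,0,0,30,0,0,0],[0,0,0,8,0,0,0],[0,0,0,0,0,0,0]]}}

```text
clock: 3.0
eef_pos: [0.5243, 0.0716, 0.0911]
tool_rot: [0.998, 0.051, -0.005, -0.029]
ft_force: [-0.3, 0.1, 0.3]
grip_width: -0.0001
grasp_force: 0.0
```

Run:
```python
from h import *
a=bot.camera("top")[170:320,200:400]; b=bot.camera("side")[185:335,200:400]
cv2.imwrite("pics/near.png",np.hstack([cv2.resize(i,(400,300),interpolation=cv2.INTER_CUBIC) for i in(a,b)]))
o=bot.get_obs();print(o["eef_pos"],o["ft_force"]); print(proj("side",o["eef_pos"]-[0,0,.008]))
```

```text
[0.52783339 0.07230601 0.09495485] [-0.03225436  0.99345598  0.12020517]
[[326.39643275 253.12912564]]
```

View pics/near.png

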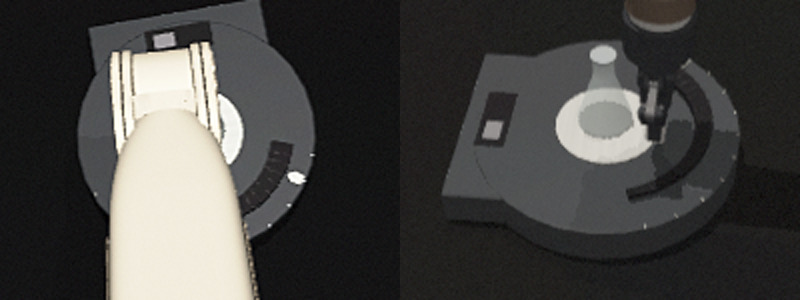

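The TCP stopped at y=0.072 instead of 0.137. The flask hasn't moved. I'll check the joints.

Run:
```python
from h import *
o=bot.get_obs();print(o["joint_pos"].round(3),o["joint_vel"].round(3),o["eef_pos"],o["tau"].round(1)); print(R.from_quat(o["tool_rot"]).as_matrix().round(3))
```

```text
[ 0.103  0.41  -0.152  1.008  0.059  3.142] [ 0.007 -0.022  0.032 -0.004  0.     0.   ] [0.52783339 0.07230601 0.09495485] [ -0.  -40.6  20.9   0.1   0.2   0. ]
[[ 0.995  0.103 -0.005]
 [ 0.103 -0.993  0.059]
 [ 0.001 -0.059 -0.998]]
```

Emit:
{"op": "move_arm", "data": {"deltas": [[0,0,0,-10,0,0,0],[0,0,0,-10,0,0,0],[0,0,0,0,0,0,0]]}}

```text
clock: 3.35
eef_pos: [0.5302, 0.0719, 0.1183]
tool_rot: [0.998, 0.052, 0.002, -0.03]
ft_force: [0.6, 0.2, 1.3]
grip_width: -0.0002
grasp_force: 0.0
```

Run:
```python
from h import *
o=bot.get_obs();print(o["joint_pos"].round(3),o["joint_vel"].round(3),o["eef_pos"],o["tau"].round(1)); print(R.from_quat(o["tool_rot"]).as_matrix().round(3))
```

```text
[ 0.102  0.386 -0.121  1.056  0.059  3.139] [ 0.004  0.019 -0.033 -0.046  0.001  0.002] [0.53021365 0.07192868 0.11828698] [ -0.1 -40.3  21.6   0.5   0.2  -0. ]
[[ 0.995  0.105  0.002]
 [ 0.104 -0.993  0.06 ]
 [ 0.008 -0.059 -0.998]]
```

Joint 6 hit its limit. I'll lift, level the tool, and turn it to yaw 90°.

Emit:
{"op": "move_arm", "data": {"deltas": [[0,0,0,-30,-3.4,0,0],[0,0,0,-30,0,0,0],[0,0,0,0,0,0,-7],[0,0,0,0,0,0,-7],[0,0,0,0,0,0,-7],[0,0,0,0,0,0,-7],[0,0,0,0,0,0,-7],[0,0,0,0,0,0,-7],[0,0,0,0,0,0,-7],[0,0,0,0,0,0,-7]]}}

```text
clock: 4.18
eef_pos: [0.5289, 0.0627, 0.1752]
tool_rot: [0.853, 0.522, 0.002, -0.002]
ft_force: [-0.7, -0.3, 0.5]
grip_width: 0.0
grasp_force: 0.0
```

Emit:
{"op": "move_arm", "data": {"deltas": [[0,0,0,0,0,0,-7],[0,0,0,0,0,0,-7],[0,0,0,0,0,0,-7],[0,0,0,0,0,0,-7],[0,0,0,0,0,0,0],[0,0,0,0,0,0,0]]}}

```text
clock: 4.68
eef_pos: [0.5287, 0.0626, 0.1747]
tool_rot: [0.704, 0.71, 0.002, -0.002]
ft_force: [-0.6, -0.3, 0.6]
grip_width: -0.0003
grasp_force: 0.0
```

Run:
```python
from h import *
o=bot.get_obs();print(o["joint_pos"].round(3),o["eef_pos"]); print(R.from_quat(o["tool_rot"]).as_matrix().round(4))
```

```text
[ 0.115  0.339 -0.032  1.198  0.006  1.677] [0.52874177 0.06262235 0.17472546]
[[-0.0082  1.      0.0011]
 [ 0.9999  0.0082  0.0059]
 [ 0.0059  0.0011 -1.    ]]
```

Emit:
{"op": "move_arm", "data": {"deltas": [[0,25,0,0,0,0,0],[0,25,0,0,0,0,0],[0,25,0,0,0,0,0],[0,0,0,30,0,0,0],[0,0,0,30,0,0,0],[0,0,0,20,0,0,0],[0,0,0,10,0,0,0],[0,0,0,0,0,0,0],[0,0,0,0,0,0,0],[0,0,0,0,0,0,0]]}}

```text
clock: 5.52
eef_pos: [0.5286, 0.1383, 0.0855]
tool_rot: [0.703, 0.711, 0.003, -0.002]
ft_force: [0.5, -0.3, 0.1]
grip_width: -0.0002
grasp_force: 0.0
```

Run:
```python
from h import *
b=bot.camera("side")[185:335,200:400]
cv2.imwrite("pics/near2.png",cv2.resize(b,(800,600),interpolation=cv2.INTER_CUBIC))
o=bot.get_obs();print(o["eef_pos"],o["ft_force"],o["joint_pos"][5]); print((proj("side",[o["eef_pos"]-[0,0,.008],[.5287,.1372,.067]])-[200,185])*4)
```

```text
[0.5287278  0.13828759 0.08573471] [ 0.14997801 -0.37927986  0.05144631] 1.8130407905098735
[[474.57816279 369.20953436]
 [475.00413765 380.33724963]]
```

View pics/near2.png

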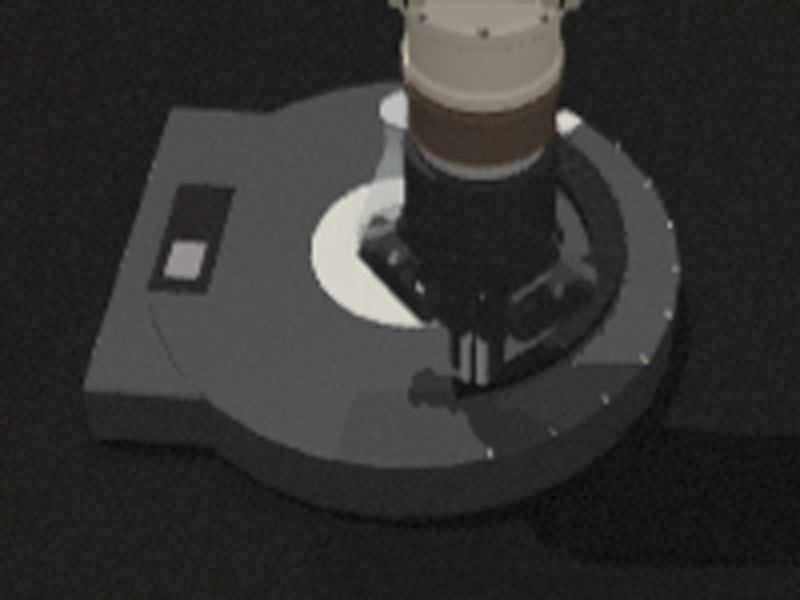

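Fingertips sit right over the narrow end at crop px (475,380). I'll descend.

Emit:
{"op": "move_arm", "data": {"deltas": [[0,0,0,4,0,0,0],[0,0,0,3,0,0,0],[0,0,0,2,0,0,0],[0,0,0,2,0,0,0],[0,0,0,0,0,0,0],[0,0,0,0,0,0,0]]}}

```text
clock: 6.07
eef_pos: [0.5275, 0.1381, 0.0732]
tool_rot: [0.703, 0.711, 0.002, -0.002]
ft_force: [0.0, -0.7, 3.2]
grip_width: -0.0
grasp_force: 1.4
```

Emit:
{"op": "move_arm", "data": {"deltas": [[0,-3.1,-3.2,0.4,0,0,0],[0,-3.1,-3.2,0,0,0,0],[0,-3.1,-3.2,0,0,0,0],[0,-3.1,-3.2,0,0,0,0],[0,-3.4,-3.1,0,0,0,0],[0,-3.4,-3.1,0,0,0,0],[0,-3.4,-3.1,0,0,0,0],[0,-3.4,-3.1,0,0,0,0],[0,0,0,0,0,0,0],[0,0,0,0,0,0,0]]}}

```text
clock: 6.9
eef_pos: [0.5014, 0.1109, 0.0722]
tool_rot: [0.703, 0.711, 0.0, -0.002]
ft_force: [0.0, -1.0, 3.4]
grip_width: -0.0
grasp_force: 1.8
```

Emit:
{"op": "move_arm", "data": {"deltas": [[0,-3.6,-2.4,0,0,0,0],[0,-3.6,-2.4,0,0,0,0],[0,-3.6,-2.4,0,0,0,0],[0,-3.6,-2.4,0,0,0,0],[0,-4.2,-1.9,0,0,0,0],[0,-4.2,-1.9,0,0,0,0],[0,-4.2,-1.9,0,0,0,0],[0,-4.2,-1.9,0,0,0,0],[0,0,0,0,0,0,0],[0,0,0,0,0,0,0]]}}

```text
clock: 7.73
eef_pos: [0.4848, 0.0793, 0.072]
tool_rot: [0.703, 0.711, 0.0, -0.002]
ft_force: [-0.3, -1.4, 3.6]
grip_width: -0.0003
grasp_force: 1.9
```

Next to 0.9 (480,62) and 1.06 (478.3,43.7).

Emit:
{"op": "move_arm", "data": {"deltas": [[0,-4.3,-1.3,0,0,0,0],[0,-4.3,-1.3,0,0,0,0],[0,-4.3,-1.3,0,0,0,0],[0,-4.3,-1.3,0,0,0,0],[0,-4.6,-0.5,0,0,0,0],[0,-4.6,-0.5,0,0,0,0],[0,-4.6,-0.5,0,0,0,0],[0,-4.6,-0.5,0,0,0,0],[0,0,0,0,0,0,0],[0,0,0,0,0,0,0]]}}

```text
clock: 8.57
eef_pos: [0.4784, 0.0437, 0.0719]
tool_rot: [0.703, 0.711, 0.001, -0.002]
ft_force: [-0.1, -1.7, 3.6]
grip_width: 0.0001
grasp_force: 1.9
```

Next to 1.22 (479.5,25.3) and 1.4 (484.3,5.2).

Emit:
{"op": "move_arm", "data": {"deltas": [[0,-4.6,0.2,0,0,0,0],[0,-4.6,0.2,0,0,0,0],[0,-4.6,0.2,0,0,0,0],[0,-4.6,0.2,0,0,0,0],[0,-5,1.1,0,0,0,0],[0,-5,1.1,0,0,0,0],[0,-5,1.1,0,0,0,0],[0,-5,1.1,0,0,0,0],[0,0,0,0,0,0,0],[0,0,0,0,0,0,0]]}}

```text
clock: 9.4
eef_pos: [0.4844, 0.0051, 0.0717]
tool_rot: [0.704, 0.711, 0.001, -0.002]
ft_force: [-0.1, -1.7, 5.0]
grip_width: -0.0002
grasp_force: 2.0
```

Next to 1.6 (493.8,-15.7) and 1.8 (507.3,-34.3), raising slightly.

Emit:
{"op": "move_arm", "data": {"deltas": [[0,-5.2,2.3,-0.3,0,0,0],[0,-5.2,2.3,0,0,0,0],[0,-5.2,2.3,0,0,0,0],[0,-5.2,2.3,0,0,0,0],[0,-4.6,3.3,0,0,0,0],[0,-4.6,3.3,0,0,0,0],[0,-4.6,3.3,0,0,0,0],[0,-4.6,3.3,0,0,0,0],[0,0,0,0,0,0,0],[0,0,0,0,0,0,0]]}}

```text
clock: 10.23
eef_pos: [0.508, -0.0339, 0.072]
tool_rot: [0.703, 0.711, 0.001, -0.001]
ft_force: [-0.8, -1.3, 3.2]
grip_width: 0.0001
grasp_force: 1.9
```

Run:
```python
from h import *
a=bot.camera("top")[170:320,200:400]; b=bot.camera("side")[185:335,200:400]
cv2.imwrite("pics/near3.png",np.hstack([cv2.resize(i,(400,300),interpolation=cv2.INTER_CUBIC) for i in(a,b)]))
```

```text
(no output)
```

View pics/near3.png

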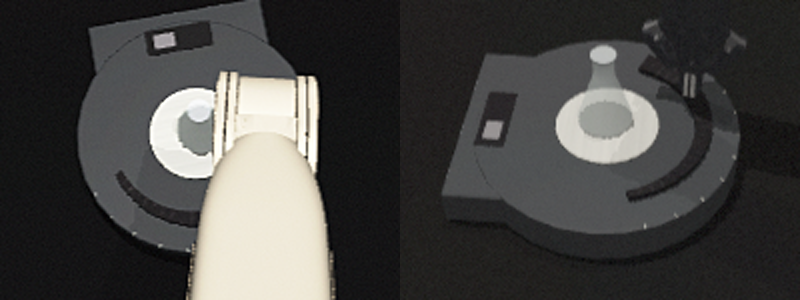

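The flask stands unmoved and the tips are on the bar about 47 mm before the mark (side crop px (690,95)). Now the last stretch.

Emit:
{"op": "move_arm", "data": {"deltas": [[0,-4,3.6,0,0,0,0],[0,-4,3.6,0,0,0,0],[0,-4,3.6,0,0,0,0],[0,-3.2,4.2,0,0,0,0],[0,-3.2,4.2,0,0,0,0],[0,-3.2,4.2,0,0,0,0],[0,-2.4,4.2,0,0,0,0],[0,-2.4,4.2,0,0,0,0],[0,-2,3.5,0,0,0,0],[0,0,0,0,0,0,0]]}}

```text
clock: 11.17
eef_pos: [0.5439, -0.0613, 0.0717]
tool_rot: [0.703, 0.711, 0.002, -0.002]
ft_force: [0.0, 0.5, 4.5]
grip_width: 0.0002
grasp_force: 2.0
```

Emit:
{"op": "move_arm", "data": {"deltas": [[0,0,0,0,0,0,0],[0,0,0,0,0,0,0]]}}

```text
clock: 11.33
eef_pos: [0.5438, -0.0612, 0.072]
tool_rot: [0.703, 0.711, 0.002, -0.001]
ft_force: [1.1, -2.2, 3.8]
grip_width: -0.0001
grasp_force: 1.9
```

Run:
```python
from h import *
b=bot.camera("side")[185:335,200:400]
cv2.imwrite("pics/end.png",cv2.resize(b[:100,60:],(784,560),interpolation=cv2.INTER_CUBIC))
o=bot.get_obs();print(o["eef_pos"],o["ft_force"]); print((proj("side",[o["eef_pos"]-[0,0,.008],[.531,-.0914,.06]])-[260,185])*5.6)
```

```text
[ 0.54381291 -0.06121375  0.07206551] [ 1.25328253 -1.59312329  3.16668546]
[[407.66819413 200.50622128]
 [449.65282395 168.93317213]]
```

View pics/end.png

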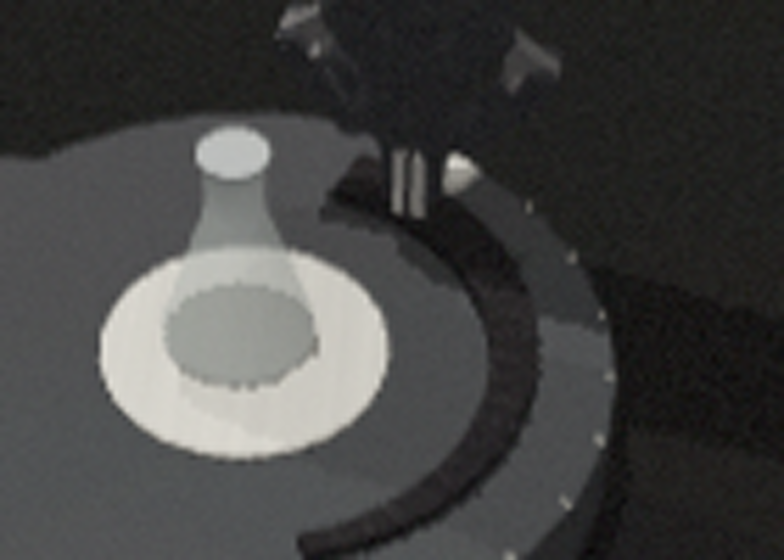

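The tips at px (408,205) are on the bar level with the mark at (458,172). The mark is still in place and the press is about 3.5 N, so I'm handing it in.

```bash
python3 -c "
from workcell import bot
print(bot.job_done())"
```

```text
the job is handed in; nothing more can be done
None
```

The job is handed in: the fingertips slid along the bar from its narrow end and are resting on it level with the mark at about 3–4 N, with the mark and flask unmoved in the last picture; the verdict was not shown.

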